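Put the block plane away on the sloped till

ROBOT

A 6-joint arm with a two-finger parallel gripper is mounted at the origin on the work surface. World frame = base frame: x ahead of the robot, y to its left, z up, the work surface at z = 0. Lengths are in m, angles in rad, forces in N, time in s.
With the tool pointing down it reaches from about 0.35 to 0.85 m from the base axis. Payload 8.1 kg.
Tool frame: the origin (TCP) lies on the mounting face of the last link; the fingertips stand 186 mm ahead of it and the grasp point (between the pads) lies 167 mm ahead of it; z points along the fingers, y is the line along which they close (so a half turn about z gives the same grasp; the last joint's range is limited). The gripper opens to 93 mm and grips with 3 to 60 N. Pads are 15 mm wide; open, the fingers measure 128 mm over their backs; the gripper's body (75 mm by 188 mm) begins 65 mm behind the grasp point.
Start: joints at [-1.256, 0.13, 1.488, -0, 1.523, -0.085], TCP at [0.234, -0.553, 0.405] pointing down, gripper open.
Joint ranges: [-2.96, 2.96], [-0.89, 2.26], [0.02, 2.5], [-1.34, 4.48], [0, 2.73], [-2.66, 2.66]. Speed limits (rad/s): [2.39, 2.39, 2.79, 3.14, 3.14, 3.14].

INTERFACE

Orientations are given as a rotation vector (axis times angle).
In Python, from plant import read_state, read_camera, camera_params, close_job gives the robot as it stands. The module is installed in compiled form; this text tells all that it offers.
- The arm moves only by the tool servo_tool, never from a script. Its argument "increments" is a list of rows, each an object with "slide": the shift along the tool's x, y, z in mm, a list of three; "dr": the turn, a rotation vector about the tool's x, y, z in rad, a list of three; "jaw": the closure, from 0 (fully open) to 1 (shut). In form: [{"slide": [x, y, z], "dr": [ax, ay, az], "jaw": jaw}, ...]. A call has 1 to 20 rows; each row is the pose to reach, as a shift and turn from the pose commanded when the call began, along the tool's axes at that moment; what a row does not reach only later rows make up. A row lasts 1/10 s, in which the tool goes at most 50 mm and 8.59 degrees, less where a joint would pass 70% of its speed; a pose out of reach is approached as far as the arm can. A call with a gripper value outside its range is refused whole. The fingers move at their own pace and stop on an object; "force" is the grip in N (left out, the last holds). Time passes only in rows, so rows that repeat a pose let the fingers close. It gives the time, the measured TCP pose, the force, the opening and the grip force at its end, in the units of the state.
- read_state(): the state, without advancing time (a new reading comes with each control period).
- read_camera(name): name is "scene" or "top" or "wrist"; returns (picture, depth): 420x560x3 uint8, red, green, blue; 420x560 float32, m along the optical axis (not along the pixel's ray), 0 where there is no reading.
- camera_params(name): a dict with "fx", "fy", "cx", "cy" (pixels), "k1" (the pictures are not rectified: a ray, as slopes to the right and down, at radius r is drawn at 1 + k1 r^2 times it, then the intrinsics apply), "rvec" (rotation vector, rad) and "tvec" (3), from world to camera coordinates, as OpenCV has them. Camera axes: x right, y down, z forward; pixel columns grow to the right and rows downward; lengths in m; the calibration is good to about 2 mm. A picture is of the moment at which its call begins: read the wrist's pose just before it. camera_params takes no time and is no camera call; for the wrist camera it gives the pose at the moment of the call.
- close_job(): hands the job in; it is judged then, once.
The state is a dict: "t": time; "q": joint angles; "dq": joint speeds; "joint_torque": joint torques, N m; "tool_pos": TCP position; "orientation": TCP orientation; "force": force on the tool from outside, world axes, zero at the start; "wrist_torque": the same for the moment, N m; "opening": finger opening in m; "gripper_force": force on a finger pad.
Only numpy, scipy, OpenCV 4.12 (cv2) and the standard library are available. Lean on these libraries where they do the work, as an engineer would, in place of code of your own. Each camera call takes 0.05 s, during which the arm holds its last target. There are 200 camera calls.

TASK

Put the block plane that stands on the bench away in the free lane of the sloped wooden till: swing the lane's flat wooden keeper aside on its screw, set the plane down gently with its sole flat on the two cross battens and its toe pointing downhill and pushed gently right home against the lane's toe stop, let go, then swing the keeper back square across the plane's heel so that it holds. Leave the two parked planes and the other things on the bench where they are.

Things in the scene. Friction and masses are not known exactly. Their poses are not given: they have to be found in the camera images.
- plane_mid (a point): The block plane to put away, standing on its sole on the bench: grey, 180 mm long, 50 wide, 52 high, 0.5 to 0.8 kg. This point: centre line, mid-length, 25 mm above the sole. x runs to the toe (the end with the round wooden knob), z up out of the sole. Grip it here, across the milled recesses in its cheeks: flats 45 mm apart, x = -13 to +13 mm, 7 to 43 mm above the sole, with 2.5 mm shoulders.
- rest: Free lane of the till. Origin: lane's centre line, level with the batten tops, at the lowest place the toe stop's face can have. x runs down the slope, z is the slope's normal (up), y across. Two cross battens, 18 mm wide, tops at z = 0, centred at x = -34 and -140 mm, carry the sole (plane's middle then at z = +25 mm, x = -90 to -112 mm as the stop is set); elsewhere the board lies 8 mm lower.
- toe_slot: Steel-lined slot in the free lane's board, with the toe stop clamped in it: a dark wooden block 44 mm wide, 18 mm long, 12 mm high over the batten tops, with a brass clamping screw on top. Frame as rest. The stop is set to suit: its uphill face stands anywhere from x = 0 to -22 mm, firmly clamped. Where it is set is not reported: look, or feel for it with the plane's toe.
- keeper_screw (a point): Pivot screw of the free lane's keeper, on the divider at the lane's +y side: at (-181, +46, +16.5) mm in the frame of rest, whose axes it shares; half-way up the keeper's thickness.
- keeper_end (a point): Centre of the round free end of the keeper, 58 mm from the screw, half-way up its thickness; -y runs from screw to free end. The keeper is a flat wooden bar 20 mm wide, 78 mm long over its round ends, 11 mm thick, turning parallel to the slope, its underside 11 mm above the batten tops, 3 mm above the dividers and 4 mm above a seated plane's heel.
- keeper (a joint): Angle of the free lane's keeper: 0 = square across the lane, over where a plane's heel lies; about 1.57 = swung uphill, lengthwise along its divider, clear of the lane. Turns from -0.5 to 1.7 and stays where it is left; about 1 to 1.5 N at its free end turns it.
- till: The till: a fixed wooden rack, 306 mm wide, sloping down at 26 degrees towards about world -y. Three lanes side by side, 92 mm centre to centre, 62 mm wide, between dividers 30 mm wide whose tops are 8 mm above the batten tops. Any of the three may be the free one. Wood and iron rub enough that a plane does not slide down by itself. Origin: under its middle, on the bench; x downhill, z up.
- parked_a: A plane of the same make, parked in another lane under its keeper. Origin in the middle of its sole; axes as for the plane. If it is next to the free lane, its side stands 67 mm from the free lane's centre line. Leave it.
- parked_b: The other parked plane, likewise. Leave it.
- chisel: Bystander: chisel, 210 mm, lying some 90 mm to the left side (+y) of the plane. Origin under its middle.
- sanding_block: Bystander: cork sanding block, 100 x 60 x 26 mm, some 105 mm to the right side (-y) of the plane. Origin under its middle.
- mallet: Bystander: wooden mallet lying on the bench, 275 mm. Origin on the bench under its handle.
- brush: Bystander: flat brush with a red handle, 240 mm. Origin under its middle.
- tub: Bystander: white tub of filler, 98 mm across, 98 mm high. Origin under its middle.
- glue: Bystander: white glue bottle, 60 mm across, 165 mm high. Origin under its middle.
- try_square: Bystander: try square with a 115 mm wooden stock, lying flat. Origin under the stock.
- plane_toe (a point): Middle of the plane's toe end face: 90 mm ahead of its mid-length and 3.5 mm above the sole. Axes as for plane_mid.
- plane: The same block plane; origin in the middle of the underside of its sole, axes as for plane_mid. The sole plate is 180 x 50 x 7 mm; its last 33 mm at the heel are bare, 7 mm high, for the keeper. Its weight is about at mid-length.

How it is judged:
By the outcome, as a careful person would: the job done as asked, in the order asked, and still so for the second after the job is handed in, with the robot touching nothing.
It also fails if it takes over 67 s, if anything falls off the work surface, if the arm or the gripper's body presses on something with over 40 N, if the wrist force passes 120 N, or if a joint passes its speed limit or range.

## Working session

There is one attempt and no reset: what is moved stays moved. The work goes in short steps, Python scripts to look and compute and a tool call to move; the robot and the scene stay as the last step left them, time stands still between calls to the robot, and variables do not carry over. Pictures are saved under pics/ and viewed, at most 10 in all, crops included, and the job is handed in when it is done.

Besides the shell and the picture viewer there is one more tool, called after "Emit:" by a JSON object that holds its "name" and its "arguments", one argument or row to a line. servo_tool: Moves the arm, as the interface text tells. Its arguments: {"type":"object","properties":{"increments":{"type":"array"},"force":{"type":"number"}},"required":["increments"]}

```bash
mkdir -p pics
cat > h.py <<'E'
import numpy as np, cv2
from scipy.spatial.transform import Rotation as R
from plant import read_state, read_camera, camera_params
def cam(name):
    s=read_state(); p=camera_params(name); im,d=read_camera(name)
    return dict(im=im,d=d,p=p,s=s)
def world(c,u,v,depth=None):
    p=c['p']; u=np.asarray(u,float); v=np.asarray(v,float)
    x=(u-p['cx'])/p['fx']; y=(v-p['cy'])/p['fy']; xu,yu=x.copy(),y.copy()
    for _ in range(20):
        f=1+p['k1']*(xu**2+yu**2); xu=x/f; yu=y/f
    z=c['d'][np.asarray(v,int),np.asarray(u,int)] if depth is None else depth
    P=np.stack([xu*z,yu*z,z+0*xu],-1)
    return (P-np.asarray(p['tvec']))@R.from_rotvec(p['rvec']).as_matrix()
def ray(c,u,v):
    o=world(c,u,v,0.); a=world(c,u,v,1.); return o,(a-o)
def cloud(c):
    v,u=np.mgrid[0:420,0:560]; W=world(c,u,v); W[c['d']<=0]=np.nan; return W
def proj(c,P):
    p=c['p']; C=R.from_rotvec(p['rvec']).apply(P)+np.asarray(p['tvec']); x=C[...,0]/C[...,2]; y=C[...,1]/C[...,2]
    f=1+p['k1']*(x*x+y*y); return np.stack([x*f*p['fx']+p['cx'],y*f*p['fy']+p['cy']],-1)
def save(c,n): cv2.imwrite('pics/'+n,c['im'][...,::-1])
E
python3 - <<'E'
from h import *
import pickle
for n in ('scene','top'):
    c=cam(n); save(c,n+'0.png'); pickle.dump(c,open(n+'.pkl','wb'))
    W=cloud(c); print(n,c['p']['fx'],(-R.from_rotvec(c['p']['rvec']).inv().apply(c['p']['tvec'])).round(3))
s=read_state(); print(s)
E
```

```text
scene 392.38299655999646 [1.155 0.206 0.931]
top 423.383843447152 [ 0.355 -0.091  1.107]
{'t': 0.1, 'q': array([-1.25638745e+00,  1.31078633e-01,  1.48914954e+00, -2.19803141e-05,
        1.52302284e+00, -8.54000569e-02]), 'dq': array([-0.00180488, -0.00172207, -0.0021801 ,  0.00196527, -0.00130641,
        0.00092076]), 'joint_torque': array([ 1.75919788e-03, -5.61343074e+01, -4.93094623e+01,  7.71756750e-02,
        2.91418796e-02, -8.46135254e-05]), 'tool_pos': array([ 0.2334983 , -0.55247808,  0.40380774]), 'orientation': array([-3.07741699e+00, -6.23518952e-01,  3.31712593e-04]), 'force': array([-0.01719524,  0.04118748, -0.34443252]), 'wrist_torque': array([ 0.04684988, -0.01842457,  0.0264481 ]), 'gripper_force': 0.0, 'opening': 0.0931898464888016}
```

View pics/top0.png

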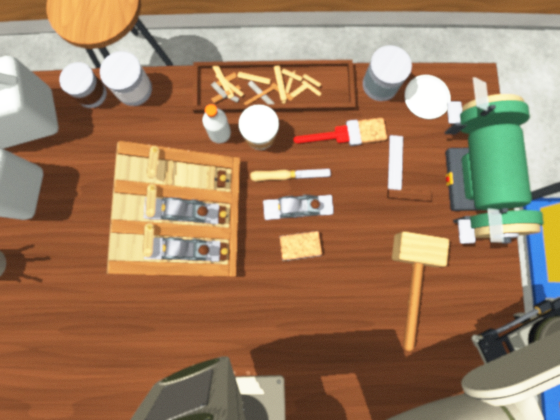

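View pics/scene0.png

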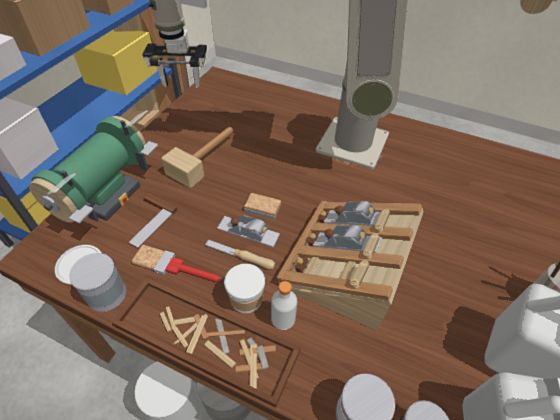

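The top view shows the till at left. The free lane is the far one (keeper at ~(157,165), square across; stop at ~(222,180)). The plane stands at (298,207), knob right at (314,204), so its toe already points about downhill (-y). The scene view agrees, with the bottle and tub beside the free lane.

Run:
```python
from h import *
import pickle
for n in ('top','scene'):
    c=pickle.load(open(n+'.pkl','rb')); W=cloud(c)
    c['W']=W
    pts={'top':dict(bench=(340,260),bottlecap=(211,110),tub=(260,120),keepA=(157,152),keepB=(157,180),planeL=(265,209),planeR=(331,205),divTL=(118,150),divTR=(238,160),divBL=(112,268),divBR=(235,273),stop=(222,180),chisel=(290,175),block=(300,246)),
     'scene':dict(bench=(330,180),bottlecap=(285,288),tub=(245,275),)}[n]
    for k,(u,v) in pts.items(): print(n,k,W[v,u].round(4))
c=pickle.load(open('top.pkl','rb')); W=cloud(c)
big=cv2.resize(c['im'][130:285,100:345],None,fx=3.2,fy=3.2,interpolation=cv2.INTER_CUBIC); cv2.imwrite('pics/crop0.png',big[...,::-1])
# plane region: points above bench
m=np.zeros((420,560),bool); m[188:225,250:345]=True
P=W[m&(W[...,2]>0.004)]; print('plane n',len(P),P.min(0),P.max(0))
rect=cv2.minAreaRect((P[:,:2]*1000).astype(np.float32)); print(rect, cv2.boxPoints(rect))
```

```text
top bench [ 0.395  -0.265  -0.0015]
top bottlecap [0.7454 0.0482 0.1658]
top tub [ 0.7433 -0.0649  0.1006]
top keepA [0.6536 0.1797 0.1405]
top keepB [0.5932 0.1869 0.1078]
top planeL [ 0.5329 -0.0718  0.0061]
top planeR [ 0.5394 -0.2461  0.0088]
top divTL [0.6519 0.2627 0.1692]
top divTR [ 0.657  -0.0048  0.0441]
top divBL [0.382  0.2679 0.1638]
top divBR [0.3674 0.0052 0.0423]
top stop [0.6    0.0343 0.064 ]
top chisel [ 0.6196 -0.1395  0.0221]
top block [ 0.4319 -0.1596  0.0292]
scene bench [ 0.227  -0.0087  0.0048]
scene bottlecap [0.7488 0.0518 0.1652]
scene tub [ 0.7226 -0.0646  0.0992]
plane n 1566 [ 0.48913356 -0.28303304  0.00400778] [ 0.58989503 -0.0326613   0.05743181]
((539.5701904296875, -157.19017028808594), (250.00473022460938, 96.92768096923828), 88.83550262451172) [[ 488.57596  -281.1818  ]
 [ 585.48364  -283.15164 ]
 [ 590.56445   -33.198547]
 [ 493.65674   -31.228699]]
```

View pics/crop0.png

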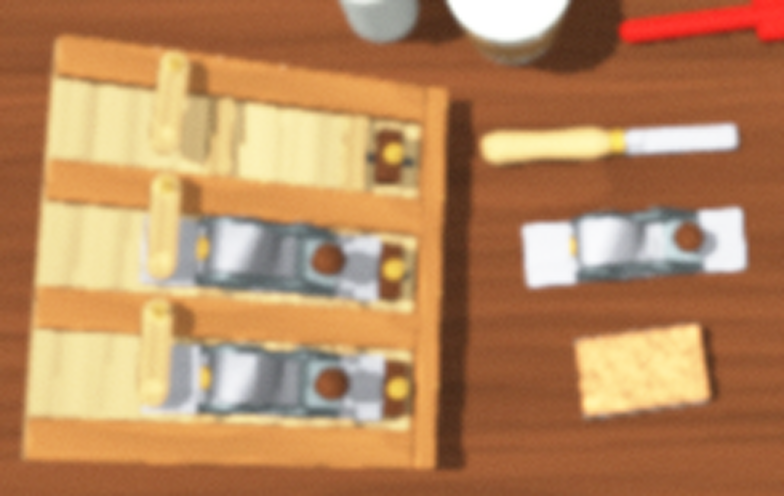

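The crop shows the free lane's keeper from (175,60) to (165,150) and the toe stop at crop (390,155). The bench plane's sole corners are at about (523,227), (745,208), (748,272) and (528,287) in the crop.

Run:
```python
from h import *
import pickle
c=pickle.load(open('top.pkl','rb'))
def crop(p): return np.array(p,float)/3.2+[100,130]-0.34
def atz(c,p,z):
    o,d=ray(c,*p); return o+d*((z-o[2])/d[2])
k=np.array([atz(c,crop(p),0.007) for p in [(523,227),(745,208),(748,272),(528,287)]]); print(k.round(4)); print('mid',k.mean(0), 'yaw toe',np.degrees(np.arctan2(*(k[1]+k[2]-k[0]-k[3])[[1,0]])), np.linalg.norm(k[1]-k[0]),np.linalg.norm(k[3]-k[0]))
# dividers
L=[((70,55),(430,103)),((55,180),(410,213)),((48,307),(410,330)),((40,437),(410,450))]
pts=[]
for a,b in L:
    t=np.linspace(0,1,60)[:,None]; q=np.array([crop(x) for x in np.array(a)*(1-t)+np.array(b)*t])
    W=world(c,q[:,0],q[:,1]); W=W[np.isfinite(W).all(1)]
    m=W.mean(0); u=np.linalg.svd(W-m)[2][0]; u*=-np.sign(u[1]); pts.append(W); print(m.round(4),u.round(3),np.degrees(np.arcsin(-u[2])).round(2), np.abs((W-m)-np.outer((W-m)@u,u)).max().round(4))
A=np.concatenate(pts); m=A.mean(0); n=np.linalg.svd(A-m)[2][2]; n*=np.sign(n[2]); print('plane',m.round(4),n.round(4),np.degrees(np.arccos(n[2])),((A-m)@n).std())
w=cam('wrist'); save(w,'w0.png')
Rt=R.from_rotvec(w['s']['orientation']); Rc=R.from_rotvec(w['p']['rvec']).inv()
print('cam in tool', Rt.inv().apply(Rc.apply(-np.array(w['p']['tvec']))-w['s']['tool_pos']), (Rt.inv()*Rc).as_matrix().round(3), w['p']['fx'])
print(Rt.as_matrix().round(3))
```

```text
[[ 0.5553 -0.0672  0.007 ]
 [ 0.5675 -0.2515  0.007 ]
 [ 0.5138 -0.2516  0.007 ]
 [ 0.5053 -0.0705  0.007 ]]
mid [ 0.5354911  -0.16022218  0.007     ] yaw toe -86.76633404519755 0.18468532563240314 0.050126603554394654
[0.6559 0.1347 0.1085] [-0.028 -0.898 -0.44 ] 26.11 0.0149
[0.564  0.1457 0.1115] [-0.023 -0.894 -0.447] 26.53 0.0121
[0.4722 0.1471 0.1099] [-0.032 -0.895 -0.444] 26.39 0.0125
[0.3804 0.1491 0.1081] [-0.042 -0.9   -0.434] 25.73 0.0036
plane [0.5181 0.1442 0.1095] [-0.024  -0.4407  0.8973] 26.191784433745948 0.0036728563307365895
cam in tool [0.06713914 0.00037705 0.02051349] [[ 0.    -0.969 -0.246]
 [ 1.     0.    -0.   ]
 [ 0.    -0.246  0.969]] 302.35167222390993
[[ 0.921  0.389 -0.001]
 [ 0.389 -0.921  0.002]
 [ 0.    -0.002 -1.   ]]
```

```bash
cat >> h.py <<'E'
def goto(pos,M):
    s=read_state(); Rt=R.from_rotvec(s['orientation'])
    sl=Rt.inv().apply(np.asarray(pos)-s['tool_pos'])*1000; dr=(Rt.inv()*R.from_matrix(M)).as_rotvec()
    print('slide',sl.round(1).tolist(),'dr',dr.round(4).tolist(),'rows',round(max(np.linalg.norm(sl)/50,np.degrees(np.linalg.norm(dr))/8.59),1),'t',round(s['t'],2))
def frame(yaw,tilt):
    x=np.array([np.cos(yaw)*np.cos(tilt),np.sin(yaw)*np.cos(tilt),-np.sin(tilt)]); y=np.array([-np.sin(yaw),np.cos(yaw),0]); return np.stack([x,y,np.cross(x,y)],1)
FLIP=np.diag([-1.,1,-1])  # tool axes in lane/plane axes: x uphill/heel, y same, z down
E
python3 - <<'E'
from h import *
F=frame(np.radians(-91.8),np.radians(26)); print(F.round(3))
goto([0.605,-0.02,0.376],F@FLIP)
E
```

```text
[[-0.028  1.    -0.014]
 [-0.898 -0.031 -0.438]
 [-0.438  0.     0.899]]
slide [549.4, -345.9, 28.5] dr [0.2572, 0.4023, -1.1194] rows 13.0 t 0.15
```

Emit:
{"name": "servo_tool", "arguments": {
  "increments": [
    {"slide": [549, -346, 28], "dr": [0.257, 0.402, -1.119], "jaw": 0},
    {"slide": [549, -346, 28], "dr": [0.257, 0.402, -1.119], "jaw": 0},
    {"slide": [549, -346, 28], "dr": [0.257, 0.402, -1.119], "jaw": 0},
    {"slide": [549, -346, 28], "dr": [0.257, 0.402, -1.119], "jaw": 0},
    {"slide": [549, -346, 28], "dr": [0.257, 0.402, -1.119], "jaw": 0},
    {"slide": [549, -346, 28], "dr": [0.257, 0.402, -1.119], "jaw": 0},
    {"slide": [549, -346, 28], "dr": [0.257, 0.402, -1.119], "jaw": 0},
    {"slide": [549, -346, 28], "dr": [0.257, 0.402, -1.119], "jaw": 0},
    {"slide": [549, -346, 28], "dr": [0.257, 0.402, -1.119], "jaw": 0},
    {"slide": [549, -346, 28], "dr": [0.257, 0.402, -1.119], "jaw": 0},
    {"slide": [549, -346, 28], "dr": [0.257, 0.402, -1.119], "jaw": 0},
    {"slide": [549, -346, 28], "dr": [0.257, 0.402, -1.119], "jaw": 0},
    {"slide": [549, -346, 28], "dr": [0.257, 0.402, -1.119], "jaw": 0},
    {"slide": [549, -346, 28], "dr": [0.257, 0.402, -1.119], "jaw": 0},
    {"slide": [549, -346, 28], "dr": [0.257, 0.402, -1.119], "jaw": 0},
    {"slide": [549, -346, 28], "dr": [0.257, 0.402, -1.119], "jaw": 0},
    {"slide": [549, -346, 28], "dr": [0.257, 0.402, -1.119], "jaw": 0},
    {"slide": [549, -346, 28], "dr": [0.257, 0.402, -1.119], "jaw": 0}
  ]
}}

```text
t: 1.95
tool_pos: [0.6043, -0.0216, 0.3769]
orientation: [-2.007, -1.94, -0.462]
force: [0.1, 0.5, 0.4]
opening: 0.093
gripper_force: 0.0
```

Run:
```python
from h import *
import pickle
c=cam('wrist'); pickle.dump(c,open('w1.pkl','wb'))
cv2.imwrite('pics/w1.png',cv2.resize(c['im'],(800,600),interpolation=cv2.INTER_CUBIC)[...,::-1])
print(c['s']['t'],c['s']['tool_pos'],c['s']['q'].round(3)); goto([0.605,-0.02,0.376],frame(np.radians(-91.8),np.radians(26))@FLIP)
```

```text
1.95 [ 0.60427504 -0.02161151  0.3769244 ] [-0.257  0.184  1.516  0.44   1.551 -0.257]
slide [0.9, 0.6, 1.5] dr [0.0015, 0.0019, -0.0016] rows 0.0 t 2.0
```

View pics/w1.png

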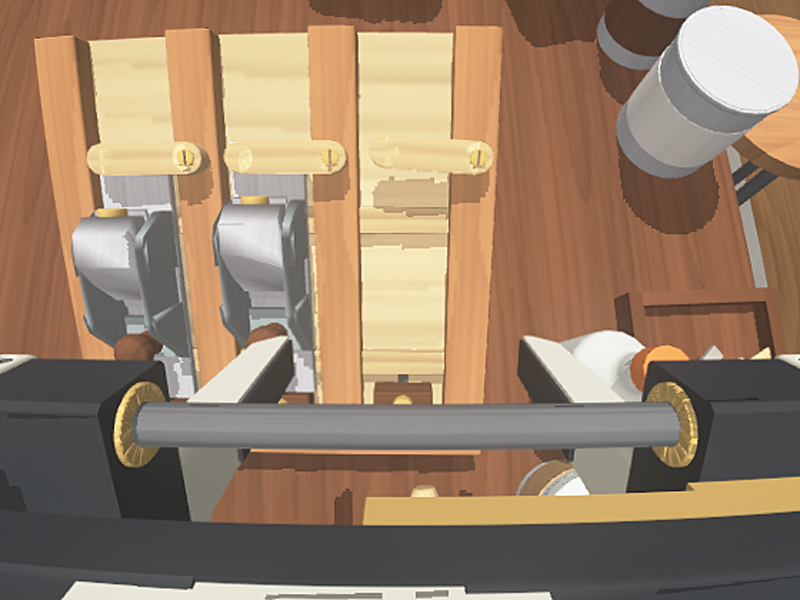

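The wrist view shows the free lane's screw at (480,157) and the keeper's free end at (382,150), with the keeper nearly square. The stop's uphill edge runs about (375–432, 382). The bounding dividers are at x≈310–355 and 455–500.

Run:
```python
from h import *
import pickle
c=pickle.load(open('w1.pkl','rb')); W=cloud(c)
def n(p): return np.array(p,float)*0.7+[-.15,-.15]
def samp(poly):
    m=np.zeros((420,560),np.uint8); cv2.fillPoly(m,[np.array([n(p) for p in poly]).round().astype(np.int32)],1); P=W[m>0]; return P[np.isfinite(P).all(1)]
A=np.concatenate([samp([(316,40),(350,40),(354,330),(322,330)]),samp([(461,40),(496,40),(488,130),(460,130)]),samp([(457,200),(485,200),(480,330),(453,330)]),samp([(45,50),(80,50),(90,130),(60,130)])])
m0=A.mean(0); nn=np.linalg.svd(A-m0)[2][2]; nn*=np.sign(nn[2]); print('n',nn.round(4),np.degrees(np.arccos(nn[2])).round(2),'rms',((A-m0)@nn).std())
def at(p,h):  # h above divider tops
    o,d=ray(c,*n(p)); return o+d*(((m0+nn*h-o)@nn)/(d@nn))
for nm,poly in dict(boardup=[(372,50),(440,50),(440,120),(375,120)],bat=[(370,212),(440,214),(440,230),(370,226)],board2=[(370,245),(435,245),(435,340),(370,340)],keep=[(400,145),(450,150),(450,165),(400,160)]).items():
    P=samp(poly); print(nm,np.median((P-m0)@nn).round(4))
# lane direction
E={}
for nm,(a,b) in dict(l1=((309,27),(313,240)),l2=((355,27),(362,390)),r1=((456,27),(446,390)),r2=((502,28),(485,390)),L=((35,40),(82,330))).items():
    P,Q=at(a,0),at(b,0); u=(Q-P)/np.linalg.norm(Q-P); E[nm]=(P,Q); print(nm,P.round(4),Q.round(4),u.round(4),'yaw',np.degrees(np.arctan2(u[1],u[0])).round(2))
print('screw',at((480,157),.014).round(4),'end',at((382,150),.014).round(4), np.linalg.norm(at((480,157),.014)-at((382,150),.014)))
print('stop edge',at((375,382),.004).round(4),at((432,382),.004).round(4))
```

```text
n [-0.0215 -0.4399  0.8978] 26.13 rms 0.003171561363054284
boardup -0.0167
bat -0.0085
board2 -0.0165
keep 0.0134
l1 [0.5537 0.2656 0.1673] [0.5466 0.1465 0.1088] [-0.0532 -0.8962 -0.4404] yaw -93.39
l2 [0.5823 0.2642 0.1673] [0.5739 0.0452 0.0598] [-0.0341 -0.8972 -0.4404] yaw -92.18
r1 [0.6446 0.2618 0.1677] [0.6365 0.0431 0.0603] [-0.0333 -0.8972 -0.4404] yaw -92.13
r2 [0.6731 0.2606 0.1677] [0.6656 0.0421 0.0605] [-0.031  -0.8973 -0.4403] yaw -91.98
L [0.3703 0.2732 0.1667] [0.3659 0.0938 0.0787] [-0.0221 -0.8976 -0.4403] yaw -91.41
screw [0.6571 0.1844 0.1456] end [0.5965 0.1902 0.147 ] 0.06086452833681908
stop edge [0.5842 0.0507 0.0672] [0.6259 0.0493 0.0675]
```

```bash
cat >> h.py <<'E'
F=frame(np.radians(-92.1),np.radians(26.05))
SCR=np.array([0.6571,0.1844,0.1456])
O=SCR-F@np.array([-.181,.046,.022])
def lane(P): return ((np.asarray(P)-O)@F*1000).round(1)
def tipto(x,y,z):  # fingertips at lane coords (mm), tool aligned with lane
    goto(O+F@(np.array([x,y,z+186.])/1000),F@FLIP)
E
python3 - <<'E'
from h import *
print('O',O.round(4))
for nm,p in dict(l2a=[0.5823,0.2642,0.1673],l2b=[0.5739,0.0452,0.0598],r1a=[0.6446,0.2618,0.1677],r1b=[0.6365,0.0431,0.0603],end=[0.5965,0.1902,0.147],s1=[0.5842,0.0507,0.0672],s2=[0.6259,0.0493,0.0675],bottle=[.747,.05,.165],tub=[.735,-.065,.1]).items(): print(nm,lane(p))
tipto(-150,-11.5,60); tipto(-150,-11.5,13)
E
```

```text
O [0.6055 0.0332 0.0463]
l2a [-259.7  -31.7    7.7]
l2b [-15.6 -32.    7.3]
r1a [-259.8   30.7    8.1]
r1b [-16.   30.6   7.7]
end [-184.8  -14.8   21.7]
s1 [-24.1 -22.   11.4]
s2 [-24.4  19.8  11.6]
bottle [-71.8 140.8  97. ]
tub [ 60.4 133.   89.2]
slide [54.2, -12.1, 74.9] dr [-0.0008, 0.0027, 0.0031] rows 1.9 t 2.0
slide [54.3, -12.0, 121.9] dr [-0.0008, 0.0027, 0.0031] rows 2.7 t 2.0
```

Emit:
{"name": "servo_tool", "arguments": {
  "increments": [
    {"slide": [54, -12, 30], "dr": [-0.001, 0.003, 0.003], "jaw": 1},
    {"slide": [54, -12, 60], "dr": [-0.001, 0.003, 0.003], "jaw": 1},
    {"slide": [54, -12, 75], "dr": [-0.001, 0.003, 0.003], "jaw": 1},
    {"slide": [54, -12, 75], "dr": [-0.001, 0.003, 0.003], "jaw": 1},
    {"slide": [54, -12, 75], "dr": [-0.001, 0.003, 0.003], "jaw": 1},
    {"slide": [54, -12, 85], "dr": [-0.001, 0.003, 0.003], "jaw": 1},
    {"slide": [54, -12, 95], "dr": [-0.001, 0.003, 0.003], "jaw": 1},
    {"slide": [54, -12, 105], "dr": [-0.001, 0.003, 0.003], "jaw": 1},
    {"slide": [54, -12, 114], "dr": [-0.001, 0.003, 0.003], "jaw": 1},
    {"slide": [54, -12, 119], "dr": [-0.001, 0.003, 0.003], "jaw": 1},
    {"slide": [54, -12, 121.5], "dr": [-0.001, 0.003, 0.003], "jaw": 1},
    {"slide": [54, -12, 121.5], "dr": [-0.001, 0.003, 0.003], "jaw": 1}
  ],
  "force": 10
}}

```text
t: 3.2
tool_pos: [0.5958, 0.0819, 0.2906]
orientation: [-2.005, -1.937, -0.464]
force: [-0.3, 0.0, -0.5]
opening: 0.0029
gripper_force: 0.0
```

Run:
```python
from h import *
c=cam('wrist'); cv2.imwrite('pics/w2.png',c['im'][...,::-1])
s=c['s']; print(s['t'],s['force'],s['opening']); T=R.from_rotvec(s['orientation']).as_matrix(); print('tip lane',lane(s['tool_pos']+T[:,2]*.186)); tipto(-150,-11.5,13)
th=np.linspace(0,1.62,12)
for t in th:
    C=np.array([-181,46])+40*np.array([-np.sin(t),-np.cos(t)])+10*np.array([np.cos(t),-np.sin(t)]); p=C+[7.5,-17.5]
    print('slide x %.0f y %.0f'%(-(p[0]+150),p[1]+11.5), end=' ; ')
```

```text
3.2 [-0.3095992   0.01327872 -0.51593088] 0.002899316448716993
tip lane [-150.7  -11.8   12.3]
slide [-0.7, -0.1, -0.3] dr [-0.0009, -0.0004, 0.0017] rows 0.0 t 3.25
slide x 14 y 0 ; slide x 19 y -1 ; slide x 26 y -1 ; slide x 32 y -0 ; slide x 37 y 1 ; slide x 43 y 4 ; slide x 48 y 7 ; slide x 53 y 11 ; slide x 57 y 15 ; slide x 60 y 21 ; slide x 62 y 26 ; slide x 64 y 32 ;
```

View pics/w2.png

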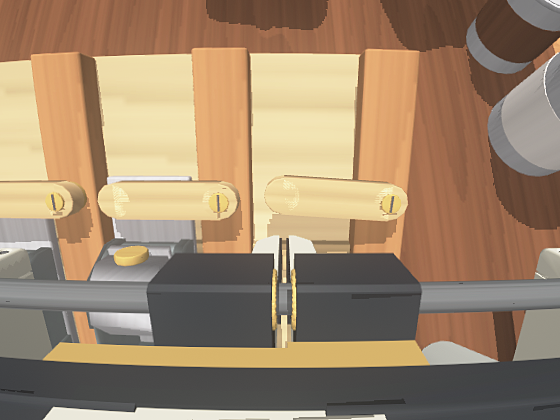

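The closed fingers stand at ~(285,245), just downhill of the free lane's keeper (screw at (390,203), end at ~(282,192)), with clearance.

Emit:
{"name": "servo_tool", "arguments": {
  "increments": [
    {"slide": [8, 0, 0], "dr": [0, 0, 0], "jaw": 1},
    {"slide": [15, -1, 0], "dr": [0, 0, 0], "jaw": 1},
    {"slide": [20, -1, 0], "dr": [0, 0, 0], "jaw": 1},
    {"slide": [25, -1, 0], "dr": [0, 0, 0], "jaw": 1},
    {"slide": [31, 0, 0], "dr": [0, 0, 0], "jaw": 1},
    {"slide": [37, 1, 0], "dr": [0, 0, 0], "jaw": 1},
    {"slide": [43, 4, 0], "dr": [0, 0, 0], "jaw": 1},
    {"slide": [48, 7, 0], "dr": [0, 0, 0], "jaw": 1},
    {"slide": [53, 11, 0], "dr": [0, 0, 0], "jaw": 1},
    {"slide": [57, 15, 0], "dr": [0, 0, 0], "jaw": 1},
    {"slide": [60, 20, 0], "dr": [0, 0, 0], "jaw": 1},
    {"slide": [62, 25, 0], "dr": [0, 0, 0], "jaw": 1},
    {"slide": [64, 29, 0], "dr": [0, 0, 0], "jaw": 1},
    {"slide": [64, 32, 0], "dr": [0, 0, 0], "jaw": 1},
    {"slide": [64, 32, 0], "dr": [0, 0, 0], "jaw": 1},
    {"slide": [62, 22, 0], "dr": [0, 0, 0], "jaw": 1},
    {"slide": [62, 22, -40], "dr": [0, 0, 0], "jaw": 0.6},
    {"slide": [40, 20, -90], "dr": [0, 0, 0], "jaw": 0.3},
    {"slide": [0, 20, -120], "dr": [0, 0, 0], "jaw": 0},
    {"slide": [0, 20, -120], "dr": [0, 0, 0], "jaw": 0}
  ]
}}

```text
t: 5.25
tool_pos: [0.6146, 0.0235, 0.4017]
orientation: [-2.013, -1.937, -0.469]
force: [0.3, 0.4, -0.3]
opening: 0.0277
gripper_force: 0.0
```

Run:
```python
from h import *
import pickle
c=cam('wrist'); pickle.dump(c,open('w3.pkl','wb')); save(c,'w3.png')
s=c['s']; print(s['t'],s['force'])
W=cloud(c); L=(W-O)@F*1000
m=np.isfinite(L).all(-1)&(L[...,2]>18)&(L[...,2]<27)&(np.abs(L[...,0]+200)<70)&(L[...,1]>-40)&(L[...,1]<75)
P=L[m][:,:2].astype(np.float32); print(len(P),cv2.minAreaRect(P),P.min(0),P.max(0))
# plane pregrasp: look pose
Fp=frame(np.radians(-87),0.); goto(np.array([0.535,-0.16,0.025+0.167+0.12]),Fp@FLIP)
```

```text
5.25 [ 0.28887826  0.43171802 -0.31144559]
1823 ((-211.6661834716797, 8.790775299072266), (94.43373107910156, 77.08116912841797), 86.67848205566406) [-248.14137   -39.928513] [-171.01392    54.803905]
slide [-207.5, -72.4, -3.3] dr [0.0236, -0.4533, -0.0894] rows 4.4 t 5.3
```

Emit:
{"name": "servo_tool", "arguments": {
  "increments": [
    {"slide": [-207, -72, -3], "dr": [0.024, -0.453, -0.089], "jaw": 0},
    {"slide": [-207, -72, -3], "dr": [0.024, -0.453, -0.089], "jaw": 0},
    {"slide": [-207, -72, -3], "dr": [0.024, -0.453, -0.089], "jaw": 0},
    {"slide": [-207, -72, -3], "dr": [0.024, -0.453, -0.089], "jaw": 0},
    {"slide": [-207, -72, -3], "dr": [0.024, -0.453, -0.089], "jaw": 0},
    {"slide": [-207, -72, -3], "dr": [0.024, -0.453, -0.089], "jaw": 0},
    {"slide": [-207, -72, -3], "dr": [0.024, -0.453, -0.089], "jaw": 0}
  ]
}}

```text
t: 6.0
tool_pos: [0.5356, -0.1556, 0.3099]
orientation: [-2.155, -2.279, 0.001]
force: [0.2, -0.3, 0.3]
opening: 0.0883
gripper_force: 0.0
```

Run:
```python
from h import *
import pickle
c=pickle.load(open('w3.pkl','rb')); L=(cloud(c)-O)@F*1000
m=np.isfinite(L).all(-1)&(L[...,2]>18)&(L[...,2]<27)&(np.abs(L[...,0]+200)<70)&(L[...,1]>10)&(L[...,1]<75)
P=L[m][:,:2].astype(np.float32); print('keeper',len(P),cv2.minAreaRect(P),P.min(0),P.max(0))
c=cam('wrist'); pickle.dump(c,open('w4.pkl','wb')); cv2.imwrite('pics/w4.png',cv2.resize(c['im'],(800,600),interpolation=cv2.INTER_CUBIC)[...,::-1])
print(c['s']['t'],c['s']['tool_pos'],c['s']['opening'])
```

```text
keeper 1794 ((-209.6295928955078, 44.1525993347168), (77.18001556396484, 20.057470321655273), 1.9540599584579468) [-248.14137    33.453934] [-171.01392    54.803905]
6.0 [ 0.53558366 -0.15555772  0.30991112] 0.08825336723689069
```

View pics/w4.png

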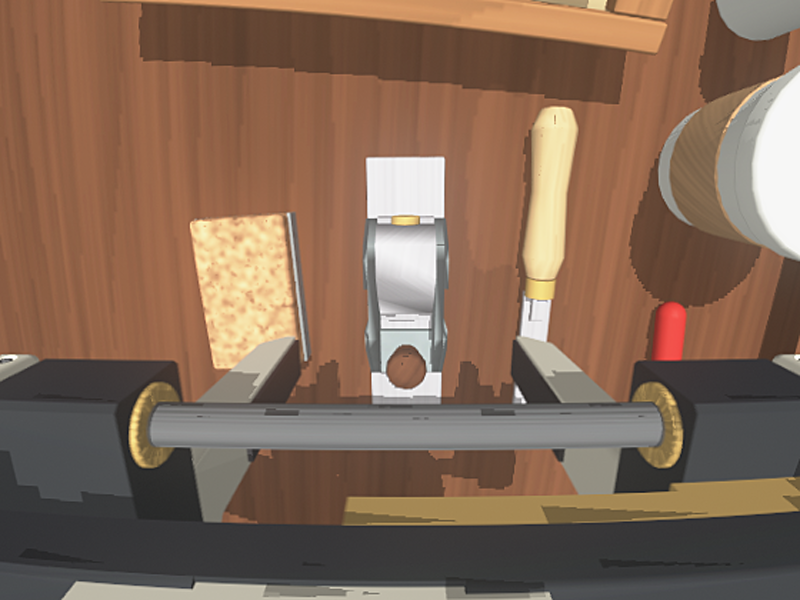

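Plane seen: heel corners (367,157) and (445,157), toe-end sole sides at ~(372,400) and (442,400), knob (406,367). It is nearly aligned with the tool, and chisel and cork lie clear of the fingers.

Run:
```python
from h import *
import pickle
c=pickle.load(open('w4.pkl','rb'))
def n(p): return np.array(p,float)*0.7-.15
def atz(p,z): o,d=ray(c,*n(p)); return o+d*((z-o[2])/d[2])
a,b=atz((367,157),.007),atz((445,157),.007); q,r=atz((372,398),.007),atz((442,398),.007)
print(a.round(4),b.round(4),np.linalg.norm(a-b),q.round(4),r.round(4),np.linalg.norm(q-r))
W=cloud(c)
for p in ((405,185),(406,365),(405,270),(600,250)): u=n(p).astype(int); print(p,W[u[1],u[0]].round(4))
h=(a+b)/2; t=(q+r)/2; u=(t-h)/np.linalg.norm(t-h); yaw=np.arctan2(u[1],u[0]); e=b-a
print('yaw',np.degrees(yaw),'from heel edge',np.degrees(np.arctan2(-e[0],e[1])-np.pi)%360-360 if 0 else np.degrees(np.arctan2(e[1],e[0])-np.pi/2))
mid=h+u*.09; print('mid',mid.round(4))
Fp=frame(yaw,0)
goto([mid[0],mid[1],.025+.167],Fp@FLIP)
```

```text
[ 0.505  -0.0702  0.007 ] [ 0.5539 -0.0674  0.007 ] 0.04899975114667301 [ 0.5145 -0.2356  0.007 ] [ 0.5648 -0.2327  0.007 ] 0.05038617618526394
(405, 185) [ 0.5295 -0.0858  0.0068]
(406, 365) [ 0.5366 -0.194   0.0407]
(405, 270) [ 0.5323 -0.1322  0.0503]
(600, 250) [ 6.641e-01 -1.199e-01 -6.000e-04]
yaw -86.49528604618091 from heel edge -86.76973823110869
mid [ 0.535  -0.1587  0.007 ]
slide [-3.6, -0.9, 118.6] dr [-0.0027, -0.0025, -0.0042] rows 2.4 t 6.05
```

Emit:
{"name": "servo_tool", "arguments": {
  "increments": [
    {"slide": [-4, -1, 40], "dr": [-0.003, -0.002, -0.004], "jaw": 0},
    {"slide": [-4, -1, 75], "dr": [-0.003, -0.002, -0.004], "jaw": 0},
    {"slide": [-4, -1, 98], "dr": [-0.003, -0.002, -0.004], "jaw": 0},
    {"slide": [-4, -1, 108], "dr": [-0.003, -0.002, -0.004], "jaw": 0},
    {"slide": [-4, -1, 112], "dr": [-0.003, -0.002, -0.004], "jaw": 0},
    {"slide": [-4, -1, 112], "dr": [-0.003, -0.002, -0.004], "jaw": 0},
    {"slide": [-4, -1, 112], "dr": [-0.003, -0.002, -0.004], "jaw": 1},
    {"slide": [-4, -1, 112], "dr": [-0.003, -0.002, -0.004], "jaw": 1},
    {"slide": [-4, -1, 112], "dr": [-0.003, -0.002, -0.004], "jaw": 1},
    {"slide": [-4, -1, 112], "dr": [-0.003, -0.002, -0.004], "jaw": 1},
    {"slide": [-4, -1, 112], "dr": [-0.003, -0.002, -0.004], "jaw": 1},
    {"slide": [-4, -1, 112], "dr": [-0.003, -0.002, -0.004], "jaw": 1},
    {"slide": [-4, -1, 112], "dr": [-0.003, -0.002, -0.004], "jaw": 1}
  ],
  "force": 30
}}

```text
t: 7.35
tool_pos: [0.5344, -0.1602, 0.1986]
orientation: [2.153, 2.287, -0.0]
force: [0.3, -0.5, 0.0]
opening: 0.0445
gripper_force: 30.0
```

Run:
```python
from h import *
s=read_state(); print(s['t'],s['tool_pos'],s['force'],s['opening'],s['gripper_force']); goto([.535,-.1587,.198],frame(np.radians(-86.5),0)@FLIP)
```

```text
7.35 [ 0.53441824 -0.16020666  0.19856947] [ 0.32376608 -0.45846     0.00727168] 0.04447313849879344 29.999773800373077
slide [1.5, 0.7, 0.6] dr [-0.0, 0.0001, -0.0007] rows 0.0 t 7.35
```

Emit:
{"name": "servo_tool", "arguments": {
  "increments": [
    {"slide": [0, 0, -5], "dr": [0, 0, 0], "jaw": 1},
    {"slide": [0, 0, -20], "dr": [0, 0, 0], "jaw": 1},
    {"slide": [0, 0, -60], "dr": [0, 0, 0], "jaw": 1},
    {"slide": [0, 0, -100], "dr": [0, 0, 0], "jaw": 1},
    {"slide": [0, 0, -140], "dr": [0, 0, 0], "jaw": 1},
    {"slide": [0, 0, -170], "dr": [0, 0, 0], "jaw": 1},
    {"slide": [0, 0, -180], "dr": [0, 0, 0], "jaw": 1},
    {"slide": [0, 0, -180], "dr": [0, 0, 0], "jaw": 1}
  ]
}}

```text
t: 8.15
tool_pos: [0.5347, -0.1603, 0.3805]
orientation: [2.151, 2.285, 0.002]
force: [-0.2, 0.4, -6.7]
opening: 0.0448
gripper_force: 30.0
```

```bash
cat >> h.py <<'E'
def planeto(x,y,z): # plane mid x, sole z in lane mm
    goto(O+F@(np.array([x+1.5,y,z+31.6+167])/1000),F@FLIP)
E
python3 - <<'E'
from h import *
s=read_state(); print(s['t'],s['tool_pos'],s['force'],s['wrist_torque'],s['opening'])
c=cam('wrist'); T=R.from_rotvec(s['orientation']).as_matrix(); L=(cloud(c)-s['tool_pos'])@T*1000
# heel bare top: tool x ~ 60..90, |y|<20
m=np.isfinite(L).all(-1)&(L[...,0]>56)&(L[...,0]<110)&(abs(L[...,1])<22)&(L[...,2]>170)&(L[...,2]<215)
P=L[m]; print(len(P),P.min(0),P.max(0)); A=np.c_[P[:,:2],np.ones(len(P))]; k=np.linalg.lstsq(A,P[:,2],rcond=None)[0]; print('slope',k,'heel z at x=75',k@[75,0,1])
planeto(-125,-.6,60); planeto(-125,-.6,15)
E
```

```text
8.15 [ 0.53470771 -0.16029496  0.3804723 ] [-0.18543331  0.37384373 -6.70051909] [-0.07979556 -0.08542312  0.03638482] 0.044816298419045796
5367 [ 56.02018434 -21.99881878 171.38502058] [ 91.86676257  21.99173251 194.59143667]
slope [ 5.39617314e-03 -1.26789856e-04  1.91654162e+02] heel z at x=75 192.0588751877636
slide [186.2, 82.0, 45.2] dr [-0.0224, 0.4544, 0.0953] rows 4.2 t 8.2
slide [205.8, 83.9, 85.6] dr [-0.0224, 0.4544, 0.0953] rows 4.8 t 8.2
```

Emit:
{"name": "servo_tool", "arguments": {
  "increments": [
    {"slide": [40, 18, 0], "dr": [-0.005, 0.1, 0.021], "jaw": 1},
    {"slide": [80, 36, 0], "dr": [-0.01, 0.2, 0.042], "jaw": 1},
    {"slide": [120, 54, 5], "dr": [-0.015, 0.3, 0.063], "jaw": 1},
    {"slide": [155, 70, 20], "dr": [-0.02, 0.4, 0.084], "jaw": 1},
    {"slide": [186, 82, 35], "dr": [-0.022, 0.454, 0.095], "jaw": 1},
    {"slide": [186, 82, 45], "dr": [-0.022, 0.454, 0.095], "jaw": 1},
    {"slide": [186, 82, 45], "dr": [-0.022, 0.454, 0.095], "jaw": 1},
    {"slide": [186, 82, 45], "dr": [-0.022, 0.454, 0.095], "jaw": 1}
  ]
}}

```text
t: 9.0
tool_pos: [0.6044, 0.03, 0.3315]
orientation: [-2.008, -1.934, -0.459]
force: [-0.5, -0.7, -6.4]
opening: 0.0449
gripper_force: 30.0
```

Run:
```python
from h import *
import pickle
s=read_state(); print(s['t'],s['tool_pos'],s['force'],s['q'].round(2))
c=cam('wrist'); pickle.dump(c,open('w5.pkl','wb')); cv2.imwrite('pics/w5.png',cv2.resize(c['im'],(800,600),interpolation=cv2.INTER_CUBIC)[...,::-1])
planeto(-125,-.6,60); planeto(-125,-.6,10)
```

```text
9.0 [0.60435208 0.03002142 0.33148651] [-0.46644467 -0.74746178 -6.36501615] [-0.17  0.2   1.58  0.45  1.44 -0.21]
slide [0.9, 0.1, 0.2] dr [-0.0014, 0.0011, -0.0009] rows 0.0 t 9.05
slide [0.9, 0.1, 50.2] dr [-0.0014, 0.0011, -0.0009] rows 1.0 t 9.05
```

View pics/w5.png

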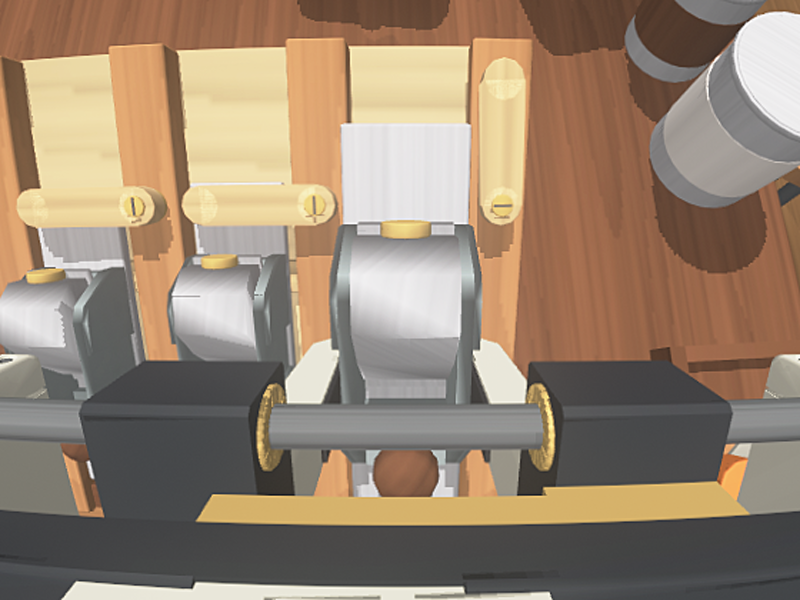

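The plane hangs over the free lane with the keeper lengthwise on the divider at (505,140), clear of it. Heel edges at x 342–470 sit evenly between the dividers (348/472).

Emit:
{"name": "servo_tool", "arguments": {
  "increments": [
    {"slide": [1, 0, 20], "dr": [-0.001, 0.001, -0.001], "jaw": 1},
    {"slide": [1, 0, 38], "dr": [-0.001, 0.001, -0.001], "jaw": 1},
    {"slide": [1, 0, 48], "dr": [-0.001, 0.001, -0.001], "jaw": 1},
    {"slide": [1, 0, 54], "dr": [-0.001, 0.001, -0.001], "jaw": 1},
    {"slide": [1, 0, 57], "dr": [-0.001, 0.001, -0.001], "jaw": 1},
    {"slide": [1, 0, 57], "dr": [-0.001, 0.001, -0.001], "jaw": 1},
    {"slide": [1, 0, 57], "dr": [-0.001, 0.001, -0.001], "jaw": 1}
  ]
}}

```text
t: 9.75
tool_pos: [0.6063, 0.056, 0.2836]
orientation: [-2.007, -1.937, -0.467]
force: [-0.3, 0.1, -6.8]
opening: 0.045
gripper_force: 30.0
```

```bash
cat >> h.py <<'E'
def fs():
    s=read_state(); w=np.array([0,0,-6.5]); T=R.from_rotvec(s['orientation']).as_matrix()
    print('t',round(s['t'],2),'F lane',(F.T@(s['force']-w)).round(2),'M lane',(F.T@s['wrist_torque']).round(3),'plane x,y,sole',lane(s['tool_pos']+T[:,2]*.1986)-[1.5,0,0],'open',s['opening'].round(4))
E
python3 - <<'E'
from h import *
fs(); planeto(-125,-.6,0)
E
```

```text
Traceback (most recent call last):
  File "h.py", line 40, in fs
    print('t',round(s['t'],2),'F lane',(F.T@(s['force']-w)).round(2),'M lane',(F.T@s['wrist_torque']).round(3),'plane x,y,sole',lane(s['tool_pos']+T[:,2]*.1986)-[1.5,0,0],'open',s['opening'].round(4))
                                                                                                                                                                                  ^^^^^^^^^^^^^^^^^^
AttributeError: 'float' object has no attribute 'round'
```

No contact yet at about 3 mm. I'll lower in half-millimetre rows.

Emit:
{"name": "servo_tool", "arguments": {
  "increments": [
    {"slide": [0, 0, 0.5], "dr": [0, 0, 0], "jaw": 1},
    {"slide": [0, 0, 1], "dr": [0, 0, 0], "jaw": 1},
    {"slide": [0, 0, 1.5], "dr": [0, 0, 0], "jaw": 1},
    {"slide": [0, 0, 2], "dr": [0, 0, 0], "jaw": 1},
    {"slide": [0, 0, 2], "dr": [0, 0, 0], "jaw": 1}
  ]
}}

```text
t: 10.25
tool_pos: [0.6059, 0.0572, 0.2808]
orientation: [-2.007, -1.937, -0.466]
force: [-0.1, -0.3, -6.2]
opening: 0.0451
gripper_force: 30.0
```

```bash
sed -i "s/s\['opening'\].round(4)/round(s['opening'],4)/" h.py
python3 - <<'E'
from h import *
fs(); planeto(-125,-.6,0)
E
```

```text
t 10.25 F lane [ 0.14 -0.08  0.37] M lane [ 0.096 -0.757 -0.022] plane x,y,sole [-126.1   -0.4    1.5] open 0.0451
slide [-1.0, -0.1, 1.5] dr [0.0004, -0.0006, 0.0013] rows 0.0 t 10.25
```

Emit:
{"name": "servo_tool", "arguments": {
  "increments": [
    {"slide": [0, 0, 0.5], "dr": [0, 0, 0], "jaw": 1},
    {"slide": [0, 0, 1], "dr": [0, 0, 0], "jaw": 1},
    {"slide": [0, 0, 1.3], "dr": [0, 0, 0], "jaw": 1},
    {"slide": [0, 0, 1.3], "dr": [0, 0, 0], "jaw": 1}
  ]
}}

```text
t: 10.65
tool_pos: [0.606, 0.0578, 0.2797]
orientation: [-2.007, -1.937, -0.466]
force: [-0.6, -0.0, -6.8]
opening: 0.045
gripper_force: 30.0
```

Run:
```python
from h import *
fs(); planeto(-125,-.6,0)
```

```text
t 10.65 F lane [ 0.2  -0.59 -0.28] M lane [ 0.068 -0.794 -0.001] plane x,y,sole [-126.2   -0.4    0.2] open 0.045
slide [-1.1, -0.1, 0.2] dr [0.0005, -0.0007, 0.0013] rows 0.0 t 10.65
```

Emit:
{"name": "servo_tool", "arguments": {
  "increments": [
    {"slide": [0, 0, 0.4], "dr": [0, 0, 0], "jaw": 1},
    {"slide": [0, 0, 0.8], "dr": [0, 0, 0], "jaw": 1},
    {"slide": [0, 0, 1.2], "dr": [0, 0, 0], "jaw": 1},
    {"slide": [0, 0, 1.2], "dr": [0, 0, 0], "jaw": 1}
  ]
}}

```text
t: 11.05
tool_pos: [0.606, 0.0582, 0.2789]
orientation: [-2.007, -1.937, -0.466]
force: [-1.2, -1.8, -3.6]
opening: 0.0448
gripper_force: 30.0
```

Run:
```python
from h import *
fs()
```

```text
t 11.05 F lane [ 0.43 -1.09  3.39] M lane [-0.149 -0.793  0.053] plane x,y,sole [-126.2   -0.2   -0.6] open 0.0448
```

Emit:
{"name": "servo_tool", "arguments": {
  "increments": [
    {"slide": [-2, 0, 0], "dr": [0, 0, 0], "jaw": 1},
    {"slide": [-4, 0, 0], "dr": [0, 0, 0], "jaw": 1},
    {"slide": [-6, 0, 0], "dr": [0, 0, 0], "jaw": 1},
    {"slide": [-8, 0, 0], "dr": [0, 0, 0], "jaw": 1},
    {"slide": [-9, 0, 0], "dr": [0, 0, 0], "jaw": 1},
    {"slide": [-9, 0, 0], "dr": [0, 0, 0], "jaw": 1}
  ]
}}

```text
t: 11.65
tool_pos: [0.6058, 0.05, 0.2749]
orientation: [-2.007, -1.937, -0.466]
force: [-0.2, -0.8, -1.8]
opening: 0.0451
gripper_force: 30.0
```

Run:
```python
from h import *
fs()
```

```text
t 11.65 F lane [-1.32 -0.13  4.57] M lane [ 0.18  -0.478  0.005] plane x,y,sole [-1.17e+02 -1.00e-01 -7.00e-01] open 0.0451
```

Emit:
{"name": "servo_tool", "arguments": {
  "increments": [
    {"slide": [-0.6, 0, 0], "dr": [0, 0, 0], "jaw": 1},
    {"slide": [-1.2, 0, 0], "dr": [0, 0, 0], "jaw": 1},
    {"slide": [-1.8, 0, 0], "dr": [0, 0, 0], "jaw": 1},
    {"slide": [-2.4, 0, 0], "dr": [0, 0, 0], "jaw": 1},
    {"slide": [-3, 0, 0], "dr": [0, 0, 0], "jaw": 1}
  ]
}}

```text
t: 12.15
tool_pos: [0.6058, 0.0476, 0.2736]
orientation: [-2.007, -1.937, -0.467]
force: [0.3, 0.3, -0.7]
opening: 0.0444
gripper_force: 30.0
```

Run:
```python
from h import *
fs()
```

```text
t 12.15 F lane [-2.85  0.31  5.06] M lane [ 0.158 -0.048  0.05 ] plane x,y,sole [-1.143e+02 -1.000e-01 -7.000e-01] open 0.0444
```

Emit:
{"name": "servo_tool", "arguments": {
  "increments": [
    {"slide": [-0.5, 0, -0.2], "dr": [0, 0, 0], "jaw": 1},
    {"slide": [-1, 0, -0.2], "dr": [0, 0, 0], "jaw": 1},
    {"slide": [-1.5, 0, -0.2], "dr": [0, 0, 0], "jaw": 1},
    {"slide": [-1.5, 0, -0.2], "dr": [0, 0, 0], "jaw": 1}
  ]
}}

```text
t: 12.55
tool_pos: [0.6056, 0.046, 0.2729]
orientation: [-2.007, -1.937, -0.466]
force: [-0.3, -0.7, -0.4]
opening: 0.0452
gripper_force: 30.0
```

Run:
```python
from h import *
fs()
```

```text
t 12.55 F lane [-2.02 -0.22  5.8 ] M lane [ 0.172 -0.166  0.01 ] plane x,y,sole [-112.6   -0.2   -0.7] open 0.0452
```

Emit:
{"name": "servo_tool", "arguments": {
  "increments": [
    {"slide": [-0.5, 0, -0.2], "dr": [0, 0, 0], "jaw": 1},
    {"slide": [-1, 0, -0.3], "dr": [0, 0, 0], "jaw": 1},
    {"slide": [-1.5, 0, -0.3], "dr": [0, 0, 0], "jaw": 1},
    {"slide": [-1.5, 0, -0.3], "dr": [0, 0, 0], "jaw": 1}
  ]
}}

```text
t: 12.95
tool_pos: [0.6054, 0.0445, 0.2722]
orientation: [-2.007, -1.937, -0.465]
force: [-0.3, -0.7, -2.3]
opening: 0.0448
gripper_force: 30.0
```

Run:
```python
from h import *
fs()
```

```text
t 12.95 F lane [-1.16 -0.31  4.07] M lane [ 0.205 -0.404  0.052] plane x,y,sole [-110.9   -0.5   -0.6] open 0.0448
```

Emit:
{"name": "servo_tool", "arguments": {
  "increments": [
    {"slide": [-0.6, 0, 0], "dr": [0, 0, 0], "jaw": 1},
    {"slide": [-1.2, 0, 0], "dr": [0, 0, 0], "jaw": 1},
    {"slide": [-1.8, 0, 0], "dr": [0, 0, 0], "jaw": 1},
    {"slide": [-1.8, 0, 0], "dr": [0, 0, 0], "jaw": 1}
  ]
}}

```text
t: 13.35
tool_pos: [0.6054, 0.0429, 0.2715]
orientation: [-2.007, -1.937, -0.465]
force: [-0.4, 0.0, -3.9]
opening: 0.0448
gripper_force: 30.0
```

Run:
```python
from h import *
fs()
```

```text
t 13.35 F lane [-1.17 -0.35  2.35] M lane [ 0.098 -0.546  0.033] plane x,y,sole [-109.1   -0.4   -0.6] open 0.0448
```

Emit:
{"name": "servo_tool", "arguments": {
  "increments": [
    {"slide": [-0.6, 0, 0], "dr": [0, 0, 0], "jaw": 1},
    {"slide": [-1.2, 0, 0], "dr": [0, 0, 0], "jaw": 1},
    {"slide": [-1.8, 0, 0], "dr": [0, 0, 0], "jaw": 1},
    {"slide": [-2.2, 0, 0], "dr": [0, 0, 0], "jaw": 1},
    {"slide": [-2.2, 0, 0], "dr": [0, 0, 0], "jaw": 1}
  ]
}}

```text
t: 13.85
tool_pos: [0.6053, 0.041, 0.2706]
orientation: [-2.007, -1.937, -0.466]
force: [0.2, -0.7, -4.9]
opening: 0.0452
gripper_force: 30.0
```

Run:
```python
from h import *
import pickle
fs()
c=cam('wrist'); s=c['s']; T=R.from_rotvec(s['orientation']).as_matrix(); L=(cloud(c)-s['tool_pos'])@T*1000
m=np.isfinite(L).all(-1)&(L[...,0]>56)&(L[...,0]<110)&(abs(L[...,1])<22)&(L[...,2]>188)&(L[...,2]<197)
P=L[m]; print(len(P),P.max(0),'heel end lane x', ((cloud(c)-O)@F*1000)[m][:,0].min(), np.median(((cloud(c)-O)@F*1000)[m][:,2]))
c=cam('scene'); im=c['im']; px=proj(c,np.array([O+F@[-.02,0,.03]])); print(px); u,v=px[0].astype(int)
cv2.imwrite('pics/s6.png',cv2.resize(im[v-60:v+60,u-80:u+80],(800,600),interpolation=cv2.INTER_CUBIC)[...,::-1])
```

```text
t 13.85 F lane [-0.05  0.2   1.77] M lane [ 0.083 -0.685  0.045] plane x,y,sole [-107.    -0.4   -0.6] open 0.0452
5262 [ 91.37181744  21.98213702 195.45185242] heel end lane x -196.8339092605678 5.9407070572220295
[[301.47942188 257.73764924]]
```

View pics/s6.png

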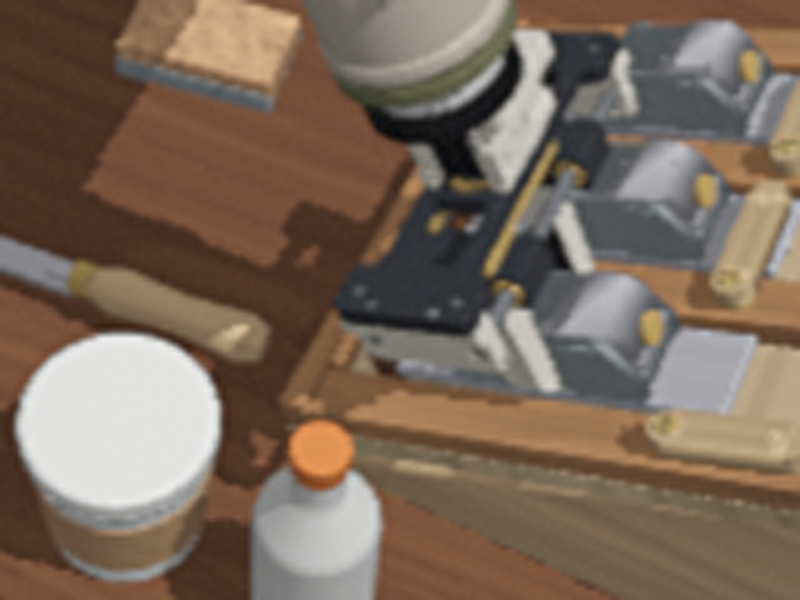

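The scene crop shows the sole's toe end at ~(400,370), almost at the dark stop at (385,370). I'll keep feeling forward.

Emit:
{"name": "servo_tool", "arguments": {
  "increments": [
    {"slide": [-0.6, 0, 0], "dr": [0, 0, 0], "jaw": 1},
    {"slide": [-1.2, 0, 0], "dr": [0, 0, 0], "jaw": 1},
    {"slide": [-1.8, 0, 0.1], "dr": [0, 0, 0], "jaw": 1},
    {"slide": [-2.2, 0, 0.2], "dr": [0, 0, 0], "jaw": 1},
    {"slide": [-2.2, 0, 0.2], "dr": [0, 0, 0], "jaw": 1}
  ]
}}

```text
t: 14.45
tool_pos: [0.6054, 0.0398, 0.2701]
orientation: [-2.005, -1.936, -0.467]
force: [-0.3, 5.5, -1.2]
opening: 0.0449
gripper_force: 30.0
```

Run:
```python
from h import *
fs()
```

```text
t 14.45 F lane [-7.28 -0.52  2.38] M lane [-0.163  0.386 -0.206] plane x,y,sole [-106.1   -0.3   -0.4] open 0.0449
```

Emit:
{"name": "servo_tool", "arguments": {
  "increments": [
    {"slide": [0.3, 0, 0.3], "dr": [0, 0, 0], "jaw": 1},
    {"slide": [0.4, 0, 0.4], "dr": [0, 0, 0], "jaw": 1},
    {"slide": [0.4, 0, 0.4], "dr": [0, 0, 0], "jaw": 1}
  ]
}}

```text
t: 14.75
tool_pos: [0.6054, 0.04, 0.27]
orientation: [-2.006, -1.937, -0.467]
force: [-3.2, 3.9, 2.6]
opening: 0.0449
gripper_force: 30.0
```

Run:
```python
from h import *
fs()
```

```text
t 14.75 F lane [-7.43 -3.33  6.47] M lane [-0.511  0.648 -0.092] plane x,y,sole [-106.1   -0.3   -0.6] open 0.0449
```

Emit:
{"name": "servo_tool", "arguments": {
  "increments": [
    {"slide": [0.2, 0, -0.2], "dr": [0, 0, 0], "jaw": 1},
    {"slide": [0.2, 0, -0.2], "dr": [0, 0, 0], "jaw": 0.3},
    {"slide": [0.2, 0, -0.2], "dr": [0, 0, 0], "jaw": 0.3},
    {"slide": [0.2, 0, -0.2], "dr": [0, 0, 0], "jaw": 0.3},
    {"slide": [0.2, 0, -0.2], "dr": [0, 0, 0], "jaw": 0.3}
  ]
}}

```text
t: 15.25
tool_pos: [0.6055, 0.0395, 0.2698]
orientation: [-2.008, -1.937, -0.466]
force: [0.3, 0.4, 0.6]
opening: 0.0645
gripper_force: 0.0
```

Run:
```python
from h import *
fs()
```

```text
t 15.25 F lane [-3.52  0.28  6.2 ] M lane [ 0.023 -0.264  0.013] plane x,y,sole [-105.3   -0.    -0.6] open 0.0645
```

Emit:
{"name": "servo_tool", "arguments": {
  "increments": [
    {"slide": [0, 0, -5], "dr": [0, 0, 0], "jaw": 0.3},
    {"slide": [0, 0, -20], "dr": [0, 0, 0], "jaw": 0.3},
    {"slide": [0, 0, -50], "dr": [0, 0, 0], "jaw": 0.3},
    {"slide": [30, 0, -85], "dr": [0, 0, 0], "jaw": 1},
    {"slide": [60, 0, -100], "dr": [0, 0, 0], "jaw": 1},
    {"slide": [90, 0, -100], "dr": [0, 0, 0], "jaw": 1},
    {"slide": [90, 0, -100], "dr": [0, 0, 0], "jaw": 1}
  ],
  "force": 10
}}

```text
t: 15.95
tool_pos: [0.6071, 0.0785, 0.4043]
orientation: [-2.005, -1.943, -0.474]
force: [-0.1, -0.1, -0.3]
opening: 0.0373
gripper_force: 0.0
```

Run:
```python
from h import *
import pickle
fs()
c=cam('wrist'); pickle.dump(c,open('w7.pkl','wb')); cv2.imwrite('pics/w7.png',cv2.resize(c['im'],(800,600),interpolation=cv2.INTER_CUBIC)[...,::-1])
L=(cloud(c)-O)@F*1000; ok=np.isfinite(L).all(-1)
m=ok&(L[...,2]>18)&(L[...,2]<27)&(abs(L[...,0]+200)<70)&(L[...,1]>10)&(L[...,1]<75)
print('keeper',cv2.minAreaRect(L[m][:,:2].astype(np.float32)))
m=ok&(L[...,2]>3)&(L[...,2]<10)&(L[...,0]<-168)&(abs(L[...,1])<26)
P=L[m]; print('heel',len(P),cv2.minAreaRect(P[:,:2].astype(np.float32)),np.linalg.lstsq(np.c_[P[:,:2],np.ones(len(P))],P[:,2],rcond=None)[0])
tipto(-215,82,60); tipto(-215,82,13)
```

```text
t 15.95 F lane [-2.63 -0.06  5.6 ] M lane [ 0.043 -0.209  0.024] plane x,y,sole [-199.7    1.1  103.1] open 0.0373
keeper ((-196.8217010498047, 40.32286071777344), (36.396331787109375, 101.94493103027344), 74.17774200439453)
heel 1488 ((-182.0199432373047, -0.9538669586181641), (50.0857048034668, 28.06961441040039), 89.76493072509766) [1.18415897e-02 2.15768289e-03 8.04232642e+00]
slide [18.8, 82.3, 54.5] dr [0.0037, -0.0003, 0.0048] rows 2.0 t 16.0
slide [18.7, 82.1, 101.5] dr [0.0037, -0.0003, 0.0048] rows 2.6 t 16.0
```

View pics/w7.png

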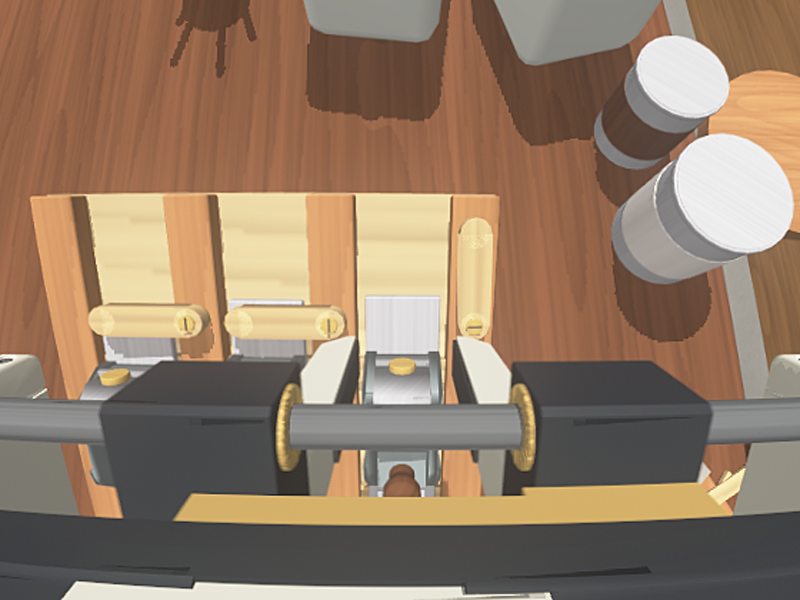

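The plane sits flat in the lane, heel end at row 297 (x 365–440), keeper still lengthwise at (475,280). Next I go to the keeper's outer side with closed fingers.

Emit:
{"name": "servo_tool", "arguments": {
  "increments": [
    {"slide": [32, 41, 0], "dr": [0.004, 0, 0.005], "jaw": 1},
    {"slide": [32, 82, 20], "dr": [0.004, 0, 0.005], "jaw": 1},
    {"slide": [32, 84, 60], "dr": [0.004, 0, 0.005], "jaw": 1},
    {"slide": [32, 84, 85], "dr": [0.004, 0, 0.005], "jaw": 1},
    {"slide": [32, 84, 97], "dr": [0.004, 0, 0.005], "jaw": 1},
    {"slide": [32, 84, 101], "dr": [0.004, 0, 0.005], "jaw": 1},
    {"slide": [32, 84, 101], "dr": [0.004, 0, 0.005], "jaw": 1}
  ]
}}

```text
t: 16.7
tool_pos: [0.6932, 0.1461, 0.323]
orientation: [-2.009, -1.931, -0.461]
force: [-0.0, -0.1, -0.2]
opening: 0.0005
gripper_force: 0.0
```

Run:
```python
from h import *
s=read_state(); T=R.from_rotvec(s['orientation']).as_matrix(); p0=lane(s['tool_pos']+T[:,2]*.186); print(s['t'],'tip',p0,s['force'],s['opening'])
for t in np.linspace(1.6,0,17):
    C=np.array([-181,45.5])+40*np.array([-np.sin(t),-np.cos(t)])-10*np.array([np.cos(t),-np.sin(t)]); p=C+[-7.5,17.5]
    print('%.2f [%.0f,%.0f]'%(t,-(p[0]-p0[0]),p[1]-p0[1]), end=' ; ')
```

```text
16.7 tip [-225.8   82.9   11.6] [-0.03959392 -0.07897967 -0.19623279] 0.00045971941244787656
1.60 [2,-9] ; 1.50 [3,-13] ; 1.40 [4,-17] ; 1.30 [4,-21] ; 1.20 [4,-25] ; 1.10 [3,-29] ; 1.00 [2,-33] ; 0.90 [0,-37] ; 0.80 [-2,-41] ; 0.70 [-4,-44] ; 0.60 [-6,-47] ; 0.50 [-9,-50] ; 0.40 [-13,-53] ; 0.30 [-16,-55] ; 0.20 [-20,-57] ; 0.10 [-23,-59] ; 0.00 [-27,-60] ;
```

Emit:
{"name": "servo_tool", "arguments": {
  "increments": [
    {"slide": [2, -5, -1], "dr": [0, 0, 0], "jaw": 1},
    {"slide": [2, -9, -1], "dr": [0, 0, 0], "jaw": 1},
    {"slide": [3, -13, -1], "dr": [0, 0, 0], "jaw": 1},
    {"slide": [4, -17, -1], "dr": [0, 0, 0], "jaw": 1},
    {"slide": [4, -21, -1], "dr": [0, 0, 0], "jaw": 1},
    {"slide": [4, -25, -1], "dr": [0, 0, 0], "jaw": 1},
    {"slide": [3, -29, -1], "dr": [0, 0, 0], "jaw": 1},
    {"slide": [2, -33, -1], "dr": [0, 0, 0], "jaw": 1},
    {"slide": [0, -37, -1], "dr": [0, 0, 0], "jaw": 1},
    {"slide": [-2, -41, -1], "dr": [0, 0, 0], "jaw": 1},
    {"slide": [-4, -44, -1], "dr": [0, 0, 0], "jaw": 1},
    {"slide": [-6, -47, -1], "dr": [0, 0, 0], "jaw": 1},
    {"slide": [-9, -50, -1], "dr": [0, 0, 0], "jaw": 1},
    {"slide": [-13, -53, -1], "dr": [0, 0, 0], "jaw": 1},
    {"slide": [-16, -55, -1], "dr": [0, 0, 0], "jaw": 1},
    {"slide": [-20, -57, -1], "dr": [0, 0, 0], "jaw": 1},
    {"slide": [-23, -59, -1], "dr": [0, 0, 0], "jaw": 1},
    {"slide": [-26, -60, -1], "dr": [0, 0, 0], "jaw": 1},
    {"slide": [-26, -60, -1], "dr": [0, 0, 0], "jaw": 1}
  ]
}}

```text
t: 18.6
tool_pos: [0.632, 0.125, 0.3119]
orientation: [-2.009, -1.93, -0.46]
force: [-0.2, 2.0, 0.3]
opening: 0.0002
gripper_force: 0.8
```

```bash
cat >> h.py <<'E'
def keeper():
    c=cam('wrist'); L=(cloud(c)-O)@F*1000
    m=np.isfinite(L).all(-1)&(L[...,2]>18)&(L[...,2]<27)&(L[...,0]<-155)&(L[...,0]>-250)&(L[...,1]>-28)&(L[...,1]<60)
    P=L[m][:,:2].astype(np.float32); print('keeper',len(P),cv2.minAreaRect(P)); return c
E
python3 - <<'E'
from h import *
s=read_state(); T=R.from_rotvec(s['orientation']).as_matrix(); print(s['t'],'tip',lane(s['tool_pos']+T[:,2]*.186),(F.T@s['force']).round(2)); keeper()
E
```

```text
18.6 tip [-200.    22.4   11.9] [-1.9  -0.23 -0.55]
keeper 309 ((-184.93167114257812, 15.775703430175781), (27.983293533325195, 55.58345413208008), 75.24418640136719)
```

Emit:
{"name": "servo_tool", "arguments": {
  "increments": [
    {"slide": [10, 0, 0], "dr": [0, 0, 0], "jaw": 1},
    {"slide": [10, 0, -40], "dr": [0, 0, 0], "jaw": 1},
    {"slide": [0, -20, -80], "dr": [0, 0, 0], "jaw": 1},
    {"slide": [-40, -20, -110], "dr": [0, 0, 0], "jaw": 1},
    {"slide": [-70, -20, -110], "dr": [0, 0, 0], "jaw": 1},
    {"slide": [-70, -20, -110], "dr": [0, 0, 0], "jaw": 1}
  ]
}}

```text
t: 19.25
tool_pos: [0.6082, 0.0118, 0.3798]
orientation: [-2.014, -1.928, -0.459]
force: [0.2, 1.2, -0.3]
opening: 0.0004
gripper_force: 0.0
```

Run:
```python
from h import *
c=keeper(); cv2.imwrite('pics/w8.png',cv2.resize(c['im'],(800,600),interpolation=cv2.INTER_CUBIC)[...,::-1])
L=(cloud(c)-O)@F*1000; ok=np.isfinite(L).all(-1)
m=ok&(L[...,2]>3)&(L[...,2]<10)&(L[...,0]<-165)&(L[...,0]>-215)&(abs(L[...,1])<26); print('heel min x',np.percentile(L[m][:,0],1))
```

```text
keeper 2110 ((-172.01242065429688, 14.418724060058594), (34.75130844116211, 82.00971984863281), 2.976405382156372)
heel min x -196.01136167261637
```

View pics/w8.png

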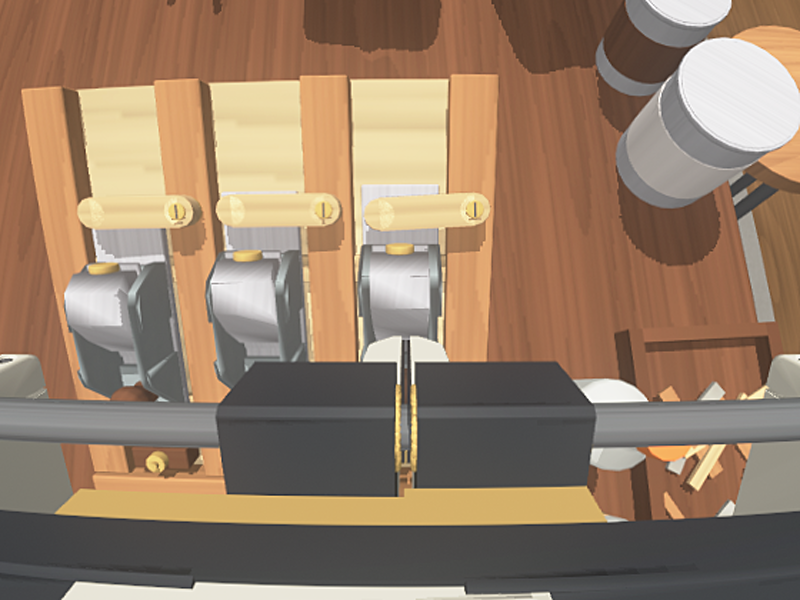

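Run:
```python
from h import *
c=cam('wrist'); L=(cloud(c)-O)@F*1000
m=np.isfinite(L).all(-1)&(L[...,2]>19)&(L[...,2]<25)&(L[...,0]<-160)&(L[...,0]>-215)&(L[...,1]>-28)&(L[...,1]<60)
k,lab,st,ce=cv2.connectedComponentsWithStats(m.astype(np.uint8)); i=1+st[1:,4].argmax(); P=L[lab==i][:,:2]
for y in range(-8,42,8):
    q=P[abs(P[:,1]-y)<3,0]; print(y,q.min().round(1),q.max().round(1),end=' | ')
up=[(y,P[abs(P[:,1]-y)<2,0].min()) for y in range(-8,42,4)]; print(np.polyfit(*zip(*up),1)); goto(*[read_state()['tool_pos'],R.from_rotvec(read_state()['orientation']).as_matrix()])
```

```text
-8 -187.8 -168.7 | 0 -188.6 -168.6 | 8 -188.5 -169.5 | 16 -189.3 -169.4 | 24 -189.3 -170.2 | 32 -190.1 -170.2 | 40 -190.9 -171.1 | [-4.71922534e-02 -1.88443218e+02]
slide [0.0, 0.0, 0.0] dr [-0.0, -0.0, 0.0] rows 0.0 t 19.35
```

The final view shows the keeper across the heel, screw (475,209) to end (381,214), about 2.7° from square. The heel end is unmoved and the gripper stands well clear, so I'm handing in.

```bash
python3 -c "
from plant import *
print(read_state()['force']); print(close_job())"
```

```text
[-0.14738244  0.55392599 -0.35689154]
the job is handed in; nothing more can be done
None
```

The job is handed in at about 19 s: the plane lies flat on the battens, felt home against the toe stop at about 7 N, released, with the keeper back across its heel about 2.7° off square; I touched neither the parked planes nor the other things on the bench.

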